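# Swap the slide carrier on the microscope stage

## Robot

A 7-joint arm with a two-finger parallel gripper is mounted at the origin on the work surface. World frame = base frame: x ahead of the robot, y to its left, z up, the work surface at z = 0. Lengths are in m, angles in rad, forces in N, time in s.
With the tool pointing down it reaches from about 0.425 to 1.025 m from the base axis. Payload 3.6 kg.
Tool frame: the origin (TCP) lies on the mounting face of the last link; the fingertips stand 173 mm ahead of it and the grasp point (between the pads) lies 155 mm ahead of it (manip.grasp_offset is the distance from the TCP to the grasp point, in m); z points along the fingers, y is the line along which they close (so a half turn about z gives the same grasp; the last joint's range is limited). The gripper opens to 85 mm and grips with 20 to 120 N. Pads are 22 mm wide; open, the fingers measure 114 mm over their backs; the gripper's body (76 mm by 85 mm) begins 54 mm behind the grasp point. The pads swing forward as they close: fully open they stand 13 mm farther back than shut.
Start: joints at [1.244, 0.591, 0.048, 1.609, -0.033, 0.943, -0.034], TCP at [0.167, -0.705, 0.405] pointing down, gripper open.
Joint ranges: [-2.69, 2.69], [-0.47, 2.24], [-1.27, 1.36], [0.19, 2.51], [-1.53, 4.68], [0.08, 2.07], [-3.09, 3.09]. Speed limits (rad/s): [2.57, 2.57, 3.14, 3.14, 3.14, 3.14, 3.14].

## Interface

Orientations are given as a unit quaternion [w, x, y, z].
In Python, from station import manip gives the robot as it stands.
- The arm moves only by the tool jog_arm, never from a script. Its argument "increments" is one flat list of numbers, 6 for each row, row after row: the shift along the world's x, y, z in cm, then the turn, a rotation vector about the world's x, y, z in degrees. In form: [x, y, z, rx, ry, rz, x, y, z, rx, ry, rz, ...]. A call has 1 to 10 rows; each row shifts and turns the commanded pose from where the row before left it; what a row does not reach is not made up. A row lasts 1/8 s, in which the tool goes at most 62.5 mm and 10.7 degrees, less where a joint would pass 70% of its speed; a pose out of reach is approached as far as the arm can. A call is refused whole if a number of a shift passes 6.25 or a number of a turn 10.7, either way. A call with a gripper value outside its range is refused whole. "gripper" is the opening, from 0 (shut) to 1 (fully open), set as the call begins (left out, the last holds). The fingers move at their own pace and stop on an object; "grip_force" is the grip in N (left out, the last holds). Time passes only in rows, so rows that do not move let the fingers close. It gives the time, the measured TCP pose, the force, the opening and the grip force at its end, in the units of the state.
- manip.state(): the state, without advancing time (a new reading comes with each control period).
- manip.get_image(name): name is "side" or "top" or "wrist"; returns a dict with "frame" (400x640x3 uint8, blue, green, red), "fx", "fy", "cx", "cy" (pixels), "R" (3x3) and "t" (3): a world point X has camera coordinates R X + t. Camera axes: x right, y down, z forward; pixel columns grow to the right and rows downward; lengths in m; the calibration is good to about 2 mm. A picture is of the moment at which its call begins. There is no depth.
- manip.finish_job(): hands the job in; it is judged then, once.
Trained networks look in the newest picture that a camera, given by its name, has taken for a name from the list of things; names that differ only in an ending like _2 or _b are one class to them, and where a whole thing is asked for, a point or a joint stands for the part that bears it (a point fixed in the world has none). Each returns a list of dicts, best first, with "p" (0 to 1); they miss things now and then, are a little off and sometimes report something else, mostly with a low value. They report only what shows in the picture. A call takes as long as a camera call.
- manip.silhouettes(camera, query): "pixels" (400x640 bool, what is visible of it) and "extent" ([left, top, right, bottom] in pixels, round what is visible of it).
The state is a dict: "time": time; "q": joint angles; "joint_vel": joint speeds; "effort": joint torques, N m; "tcp_pos": TCP position; "eef_rot": TCP orientation; "contact_force": force on the tool from outside, world axes, zero at the start; "moment": the same for the moment, N m; "gripper_width": opening from 0.0 (shut) to 1.0 (fully open); "grasp_force": force on a finger pad.
Only numpy, scipy, OpenCV 4.12 (cv2) and the standard library are available. Lean on these libraries where they do the work, as an engineer would, in place of code of your own. Each camera call takes 0.05 s, during which the arm holds its last target. There are 200 camera calls.

## Task

Swap the slide carriers on the microscope stage: put the calibration carrier (orange grip), which is on the stage now, flat into the open drawer, let go of it and push the drawer fully shut. Then set the sample carrier (blue grip) flat on the stage, press it home into the corner firmly against both brass stops at once, and finish while still holding it pressed against both. Leave everything else on the bench where it is.

Things in the scene. Friction and masses are not known exactly. Their poses are not given: they have to be found in the camera images.
- stage: Fixed grey stage plate, 200 (x) x 170 (y) mm, top 40 mm above the table, on four steel posts, with two brass stops on it. Origin: table level under the plate's centre; z up; x points away from the robot (within about 0.3 rad). It never moves; its place (left or right on the bench) and yaw differ each time.
- stop_x: Fixed brass bar on the stage, 14 (x) x 100 (y) x 10 (z) mm, origin at the centre of its underside, axes as the stage's. Its -x face (7 mm from the origin) is the stopping face: it stops motion along the stage's +x.
- stop_y: Fixed brass bar on the stage, 110 (x) x 14 (y) x 10 (z) mm, origin at the centre of its underside, axes as the stage's. Its -y face (7 mm from the origin) is the stopping face: it stops motion along the stage's +y.
- corner (a point): The inside corner where the stopping faces of the two brass stops meet, on the top of the stage (40 mm above the table); axes as the stage's. The room for the carrier lies on the -x, -y side. The stops rise 10 mm above this point. A carrier lying along the stage's x and touching both stops has its origin at (-38, -25, 0) mm from here in the stage's axes.
- sample_carrier: Loose slide carrier with a BLUE grip, about 0.16 kg, flat on the table between stage and drawer unit. Black base plate 76 (x) x 50 (y) x 12 (z) mm; on its middle a blue upright grip bar 40 (x) x 14 (y) mm, from 12 to 38 mm above the underside: pinch it across y. Origin: centre of the underside, x along the long side, z up. Half a turn makes no difference.
- cal_carrier: The loose slide carrier with an ORANGE grip, otherwise the same shape, size, mass and axes as the sample carrier. It starts flat on the stage, roughly in the corner but up to about 25 mm off the stops and turned by up to 0.15 rad from the stage's axes.
- cab_drawer0 (a joint): Opening of the drawer in m: 0 shut, 0.174 fully out; starts open by 0.12 to 0.16. It slides with about 1 N of friction and stays where it is left; pushing its handle bar or front shuts it.
- drawer_floor (a point): Point on the drawer's inner floor, midway across, 26 mm above the table, moving with the drawer. x: closing direction, away from the robot. Inside: x from -47 to 157 mm, y within 79 mm. Walls reach 48 mm, the front panel 57 mm above the floor; its outer face is at x = -68 mm. The cabinet (200 mm wide, top 96 mm above the table) covers all beyond x = (opening in mm) - 53.
- cab_drawer0_handle (a point): Middle of the drawer's steel bar handle: a round bar about 10 mm thick, 100 mm long along y, standing 35 mm out from the drawer front, 58 mm above the table; axes as point drawer_floor. Nothing stands on the robot's side of it.
- objective: Bystander: steel microscope objective standing upright, 34 mm diameter, 50 mm high, origin at the centre of its underside. It and the sample carrier stand one nearer to, one farther from the robot, in either order.
- red_bottle: Bystander: white bottle with a red cap, 68 mm diameter, 120 mm high, near the back of the bench; origin at the centre of its underside.
- spacer_ring: Bystander: dark steel ring, 48 mm diameter, 8 mm high, on the right side; origin at the centre of its underside.
- oil_bottle: Bystander: small amber bottle, 28 mm diameter, 65 mm high, on the left side; origin at the centre of its underside.
- well_plate: Bystander: clear well plate, 75 x 50 x 18 mm, on the right side; origin at the centre of its underside.
- hex_driver: Bystander: screwdriver with a yellow handle, 160 mm long, lying on the left side; origin under its middle.

How it is judged:
On the way, in this order (a step that is already met when the one before it is completed fails the run):
1. the calibration carrier lies flat in the drawer, let go (x of cal_carrier in the frame of drawer_floor between -0.045 and 0.155 m and y of cal_carrier in the frame of drawer_floor between -0.085 and 0.085 m and z of cal_carrier in the frame of drawer_floor between -0.005 and 0.01 m and angle between cal_carrier's own z axis and vertical below 0.15 rad and contact force between the fingers and cal_carrier below 0.2 N), for 0.2 s.
2. the drawer is fully shut with the calibration carrier in it (x of cal_carrier in the frame of drawer_floor between -0.045 and 0.155 m and y of cal_carrier in the frame of drawer_floor between -0.085 and 0.085 m and z of cal_carrier in the frame of drawer_floor between -0.005 and 0.01 m and angle between cal_carrier's own z axis and vertical below 0.15 rad and value of joint cab_drawer0 below 0.008 m), for 0.2 s.
At the end, for the whole second after the job is handed in: Calibration carrier flat in the drawer, drawer shut within 8 mm; sample carrier flat on the stage, square within 0.05 rad (long side along either stop), within 4 mm of its place in the corner, still, pushing each brass stop with over 1.5 N, and the fingers bearing on it with over 1.5 N (all of step 2 and ((x of sample_carrier in the frame of corner between -0.042 and -0.034 m and y of sample_carrier in the frame of corner between -0.029 and -0.021 m and angle between the x axis of sample_carrier and the x axis of stage, either way round below 0.05 rad) or (x of sample_carrier in the frame of corner between -0.029 and -0.021 m and y of sample_carrier in the frame of corner between -0.042 and -0.034 m and angle between the x axis of sample_carrier and the y axis of stage, either way round below 0.05 rad)) and z of sample_carrier in the frame of corner between -0.003 and 0.003 m and angle between sample_carrier's own z axis and vertical below 0.05 rad and contact force between sample_carrier and stop_x above 1.5 N and contact force between sample_carrier and stop_y above 1.5 N and contact force between the fingers and sample_carrier above 1.5 N and linear speed of sample_carrier below 0.01 m/s); the arm keeps its last pose, push and grip.
It fails at once if another thing on the bench is moved more than 25 mm (distance of any of objective, red_bottle, spacer_ring, oil_bottle, well_plate, hex_driver from where it was at the start of the episode above 0.025 m).
It also fails if it takes over 72 s, if anything falls off the work surface, if the arm or the gripper's body presses on something with over 40 N, if the wrist force passes 120 N, or if a joint passes its speed limit or range.

## Working session

There is one attempt and no reset: what is moved stays moved. The work goes in short steps, Python scripts to look and compute and a tool call to move; the robot and the scene stay as the last step left them, time stands still between calls to the robot, and variables do not carry over. Pictures are saved under pics/ and viewed, at most 10 in all, crops included, and the job is handed in when it is done.

Besides the shell and the picture viewer there is one more tool, called after ">>>" in YAML: its name, and indented under it one key for each argument. jog_arm: Moves the arm, as the interface text tells. Its arguments: {"type":"object","properties":{"increments":{"type":"array"},"gripper":{"type":"number"},"grip_force":{"type":"number"}},"required":["increments"]}

```bash
mkdir -p pics; ls; cat > h.py <<'E'
import numpy as np, cv2
from station import manip
def ray(im,uv,z):
    R=np.array(im["R"]);t=np.array(im["t"]);C=-R.T@t
    d=R.T@np.array([(uv[0]-im["cx"])/im["fx"],(uv[1]-im["cy"])/im["fy"],1])
    return C+d*(z-C[2])/d[2]
def rect(im,mask,z):
    """min-area rect in world plane z of mask"""
    m=mask.astype(np.uint8)
    n,l,s,c=cv2.connectedComponentsWithStats(m)
    m=(l==1+np.argmax(s[1:,4])).astype(np.uint8)
    cs=max(cv2.findContours(m,0,1)[0],key=cv2.contourArea)[:,0]
    P=np.array([ray(im,p,z)[:2] for p in cs])
    (c,(w,h),a)=cv2.minAreaRect((P*1000).astype(np.float32))
    if w<h: w,h=h,w; a+=90
    a=(a+90)%180-90
    return np.round(c,1),round(w,1),round(h,1),round(a,1)
E
python3 - <<'E'
from h import *
print(manip.state())
for n in ("top","side"):
    im=manip.get_image(n); cv2.imwrite(f"pics/{n}0.png",im["frame"])
    R=np.array(im["R"]);print(n,im["fx"],-R.T@np.array(im["t"]),R[2])
    for q,z in (("stage",.04),("stop_x",.05),("stop_y",.05),("cal_carrier",.052),("sample_carrier",.012),("drawer_floor",.074),("cab_drawer0_handle",.058),("objective",.05),("red_bottle",.12),("spacer_ring",.008),("oil_bottle",.065),("well_plate",.018),("hex_driver",.015)):
        r=manip.silhouettes(n,q)
        print(q,[(round(x["p"],2),x["extent"],rect(im,x["pixels"],z)) for x in r[:2]])
E
```

```text
pics
{'time': 0.0, 'q': array([ 1.24445667,  0.59214474,  0.04826833,  1.60985074, -0.03329694,
        0.94265905, -0.03367825]), 'joint_vel': array([-0.0012669 , -0.0009487 , -0.00140088,  0.00096493, -0.00082194,
       -0.00013332,  0.00086778]), 'effort': array([-8.09157282e-04, -5.48684764e+01,  1.54621169e+00, -1.98123497e+01,
        9.22688632e-03,  8.68401403e-03, -1.33492637e-05]), 'tcp_pos': array([ 0.16722982, -0.70499684,  0.40351055]), 'eef_rot': array([-1.11321354e-03,  9.93222707e-01,  1.16221255e-01, -1.87653602e-04]), 'contact_force': array([0.51807597, 0.43635176, 0.45211514]), 'moment': array([ 0.03141256, -0.0440543 , -0.05109474]), 'grasp_force': 0.0, 'gripper_width': 0.9988957743593427}
top 361.49938970477075 [0.50634951 0.0028495  1.42396463] [ 0.075426   -0.00140077 -0.99715042]
stage [(0.86, [218.5, 195.9, 274.4, 250.7], (array([518.7, 265.6]), 202.0, 174.1, 17.9))]
stop_x [(0.61, [229.6, 202.1, 254.3, 209.1], (array([592.4, 285.4]), 95.8, 14.7, -74.7))]
stop_y [(0.61, [229.6, 202.1, 254.3, 209.1], (array([592.4, 285.4]), 95.8, 14.7, -74.7))]
cal_carrier [(
[... 2243 characters left out ...]
75.1, 290.9], (array([521.7, 293.4]), 79.2, 57.0, 8.9))]
red_bottle [(0.57, [257.3, 162.1, 287.1, 204.5], (array([710.1,  63.8]), 218.8, 65.3, -41.1))]
spacer_ring [(0.55, [436.7, 156.2, 450.8, 166.9], (array([ 471.7, -519.9]), 64.5, 44.3, -61.0))]
oil_bottle [(0.67, [165.3, 299.6, 178.0, 324.9], (array([566.8, 488.2]), 71.4, 26.7, -17.5)), (0.67, [210.5, 241.6, 320.7, 320.2], (array([491.7, 286.4]), 198.0, 178.2, 15.6))]
well_plate [(0.55, [397.3, 151.7, 417.1, 163.8], (array([ 584.2, -461.1]), 83.4, 69.0, -7.0)), (0.29, [343.8, 154.1, 420.6, 211.3], (array([ 582.1, -292. ]), 298.6, 227.9, -84.7))]
hex_driver [(0.66, [173.8, 338.6, 251.3, 397.0], (array([422.5, 465.7]), 109.6, 30.5, 86.1))]
```

```bash
python3 - <<'E'
import cv2,numpy as np
t=cv2.imread("pics/top0.png")[180:260,180:470];s=cv2.imread("pics/side0.png")[140:340,160:480]
t=cv2.resize(t,(795,219),interpolation=2);s=cv2.resize(s,(608,380),interpolation=2)
o=np.zeros((599,795,3),np.uint8);o[:219]=t;o[219:,:608]=s
cv2.imwrite("pics/c0.png",o)
E
```

```text
(no output)
```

View pics/c0.png

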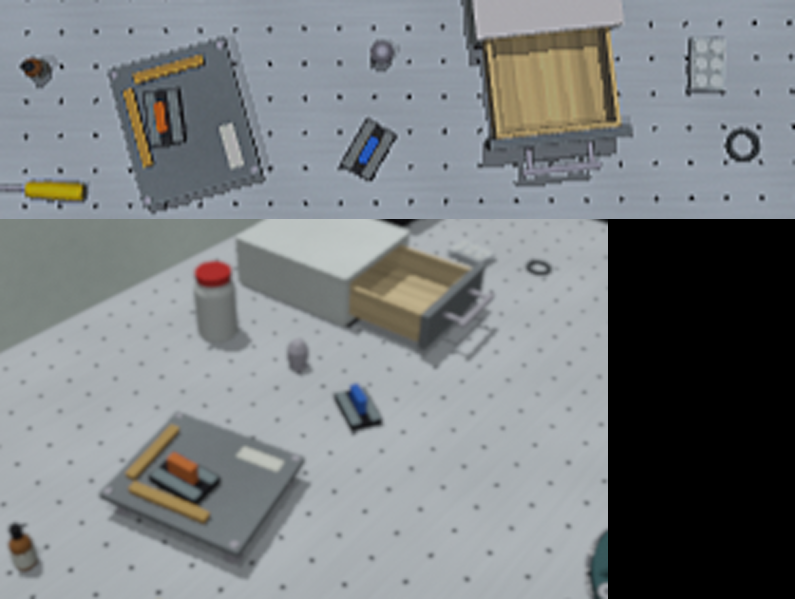

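The top crop shows the stage on the left with the orange carrier at (163,117). The sample carrier is at (368,150), the objective at (382,53) and the open drawer on the right with its handle at (563,165). The networks' positions agree with this.

>>> jog_arm:
  increments: [3.0, 4.6, 0, 0, 0, 0, 3.0, 4.6, 0, 0, 0, 0, 3.0, 4.6, 0, 0, 0, 0, 3.0, 4.6, 0, 0, 0, 0, 3.0, 4.6, 0, 0, 0, 0, 3.0, 4.6, 0, 0, 0, 0, 3.0, 4.6, 0, 0, 0, 0, 3.0, 4.6, 0, 0, 0, 0, 3.0, 4.6, 0, 0, 0, 0, 3.0, 4.6, 0, 0, 0, 0]

```text
time: 2.65
tcp_pos: [0.4682, -0.2439, 0.4051]
eef_rot: [0.0, 0.993, 0.116, 0.0]
contact_force: [0.9, 0.5, -0.6]
gripper_width: 1.0
grasp_force: 0.0
```

```bash
python3 - <<'E'
from h import *
im=manip.get_image("wrist"); cv2.imwrite("pics/w1.png",im["frame"]); s=manip.state()
R=np.array(im["R"]);C=-R.T@np.array(im["t"]);print(s["tcp_pos"],s["q"],C,R[2],im["fx"])
print("img corners z=0.05",[np.round(ray(im,p,.05)[:2],3) for p in ((0,0),(640,0),(0,400),(640,400))])
for q,z in (("drawer_floor",.074),("sample_carrier",.012)):
    print(q,[(round(x["p"],2),x["extent"],rect(im,x["pixels"],z)) for x in manip.silhouettes("wrist",q)[:2]])
E
```

```text
[ 0.47289662 -0.23630031  0.40525569] [ 0.41326435  0.34531525 -0.04335777  2.04851157  0.0124844   0.74512138
 -0.96330347] [ 0.54722134 -0.22675691  0.37440218] [-0.30490052 -0.07291185 -0.94958914] 356.4634073696565
img corners z=0.05 [array([0.547, 0.04 ]), array([ 0.667, -0.465]), array([0.112, 0.058]), array([ 0.285, -0.677])]
drawer_floor [(0.68, [216.5, 2.6, 475.6, 211.7], (array([ 526.7, -245.1]), 197.7, 169.2, -78.7))]
sample_carrier [(0.7, [30.4, 50.4, 117.2, 143.0], (array([476.4,   5.3]), 79.6, 53.8, -31.6)), (0.44, [215.5, 2.1, 476.1, 207.6], (array([ 522.3, -248.6]), 237.4, 203.9, -78.5))]
```

>>> jog_arm:
  increments: [0.3, 5.2, 0, 0, 0, -0.7, 0.3, 5.2, 0, 0, 0, -0.7, 0.3, 5.2, 0, 0, 0, -0.7, 0.3, 5.2, 0, 0, 0, -0.7, 0.3, 5.2, 0, 0, 0, -0.7, 0.3, 5.2, 0, 0, 0, -0.7, 0.3, 5.2, 0, 0, 0, -0.7, 0.3, 5.2, 0, 0, 0, -0.7, 0.3, 5.2, 0, 0, 0, -0.7, 0, 5.2, 0, 0, 0, -0.7]

```text
time: 4.05
tcp_pos: [0.4953, 0.2745, 0.4048]
eef_rot: [0.0, 0.999, 0.054, 0.0]
contact_force: [-0.1, -0.9, 0.5]
gripper_width: 1.0
grasp_force: 0.0
```

```bash
python3 - <<'E'
from h import *
for i in range(2): im=manip.get_image("wrist")
cv2.imwrite("pics/w2.png",im["frame"]); s=manip.state()
print(s["tcp_pos"],s["eef_rot"])
for q,z in (("stage",.04),("stop_x",.05),("stop_y",.05),("cal_carrier",.052)):
    print(q,[(round(x["p"],2),x["extent"],rect(im,x["pixels"],z)) for x in manip.silhouettes("wrist",q)[:2]])
hsv=cv2.cvtColor(im["frame"],cv2.COLOR_BGR2HSV)
m=cv2.inRange(hsv,(3,150,60),(14,255,255));print("orange",m.sum()//255,rect(im,m>0,.078))
E
```

```text
[0.4939484  0.28044067 0.40524577] [-0.00260032  0.99825565  0.05897365  0.00100157]
stage [(0.64, [236.8, 16.2, 437.7, 250.7], (array([518.5, 264.8]), 199.8, 170.9, 15.3))]
stop_x [(0.85, [277.0, 40.7, 395.1, 74.0], (array([592. , 285.1]), 99.4, 15.3, -74.8)), (0.6, [259.0, 87.5, 294.5, 204.4], (array([511.6, 326.4]), 109.8, 16.3, 15.3))]
stop_y [(0.85, [277.0, 40.7, 395.1, 74.0], (array([592. , 285.1]), 99.4, 15.3, -74.8)), (0.6, [259.0, 87.5, 294.5, 204.4], (array([511.6, 326.4]), 109.8, 16.3, 15.3))]
cal_carrier [(0.56, [290.7, 97.1, 347.1, 176.8], (array([525.5, 290.2]), 77.1, 51.0, 7.5))]
orange 801 (array([526.1, 290.4]), 40.9, 13.2, 7.0)
```

View pics/w2.png

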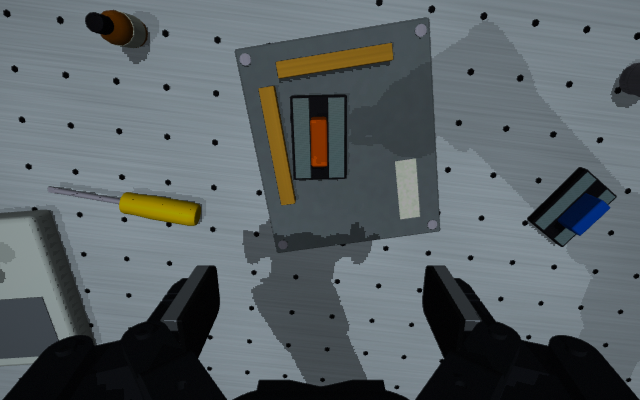

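The wrist view shows the stage with stops at (336,60) and (277,146). The orange grip is at (319,142), the carrier is clear of both stops, and the sample carrier is at (572,207). The measured sizes agree: 77x51 for the carrier, 41x13 for the grip and 99/110 for the stops. The stage yaw is 15.2° and the carrier yaw is 7°.

>>> jog_arm:
  increments: [1.6, 0.6, 0, 0, 0, 0.2, 1.6, 0.6, -3, 0, 0, 0.2, 0, 0, -4, 0, 0, 0, 0, 0, -4, 0, 0, 0, 0, 0, -3, 0, 0, 0, 0, 0, 0, 0, 0, 0, 0, 0, 0, 0, 0, 0]

```text
time: 5.22
tcp_pos: [0.5275, 0.2863, 0.2656]
eef_rot: [-0.0, 0.998, 0.058, 0.001]
contact_force: [0.1, 0.6, 0.9]
gripper_width: 1.001
grasp_force: 0.0
```

```bash
python3 - <<'E'
from h import *
s=manip.state();print(s["tcp_pos"],s["eef_rot"])
im=manip.get_image("wrist")
hsv=cv2.cvtColor(im["frame"],cv2.COLOR_BGR2HSV)
m=cv2.inRange(hsv,(3,150,60),(14,255,255));print("orange",m.sum()//255,rect(im,m>0,.078))
E
```

```text
[0.52753059 0.28634058 0.26560916] [-3.49958765e-04  9.98306043e-01  5.81725623e-02  9.35694215e-04]
orange 2385 (array([529.5, 290.5]), 46.9, 13.5, 7.8)
```

>>> jog_arm:
  increments: [0, 0.4, -1.9, 0, 0, 0.4, 0, 0, -1.8, 0, 0, 0, 0, 0, 0, 0, 0, 0]

```text
time: 5.65
tcp_pos: [0.5253, 0.2902, 0.2257]
eef_rot: [0.001, 0.998, 0.063, -0.002]
contact_force: [-0.4, 1.0, -0.4]
gripper_width: 1.001
grasp_force: 0.0
```

>>> jog_arm:
  increments: [0, 0, 0, 0, 0, 0, 0, 0, 0, 0, 0, 0, 0, 0, 0, 0, 0, 0, 0, 0, 0, 0, 0, 0, 0, 0, 0, 0, 0, 0]
  gripper: 0
  grip_force: 40

```text
time: 6.28
tcp_pos: [0.5265, 0.2907, 0.2282]
eef_rot: [-0.0, 0.998, 0.062, 0.0]
contact_force: [-1.0, 0.5, 3.5]
gripper_width: 0.153
grasp_force: 39.7
```

>>> jog_arm:
  increments: [0, 0, 4.2, 0, 0, 0, 0, 0, 4.2, 0, 0, 0, -0.5, -3, 4.2, 0, 0, -0.3, -0.5, -5, 4.2, 0, 0, -0.3, -0.5, -5.5, 0, 0, 0, -0.3, -0.5, -5.5, 0, 0, 0, -0.3, -0.5, -5.5, 0, 0, 0, -0.3, -0.5, -5.5, 0, 0, 0, -0.3, -0.5, -5.5, 0, 0, 0, -0.3, -0.5, -5.5, 0, 0, 0, -0.3]

```text
time: 7.52
tcp_pos: [0.4857, -0.1188, 0.3935]
eef_rot: [-0.0, 0.999, 0.041, -0.0]
contact_force: [0.8, -0.0, -2.4]
gripper_width: 0.154
grasp_force: 39.4
```

>>> jog_arm:
  increments: [-0.5, -5, 0, 0, 0, -0.3, 0, -4, 0, 0, 0, 0, 0, -3, 0, 0, 0, 0, 0, 0, 0, 0, 0, 0, 0, 0, 0, 0, 0, 0]

```text
time: 8.15
tcp_pos: [0.4812, -0.2363, 0.3933]
eef_rot: [-0.001, 0.999, 0.039, -0.001]
contact_force: [-0.6, 0.1, -2.6]
gripper_width: 0.153
grasp_force: 39.4
```

```bash
python3 - <<'E'
from h import *
import pickle
im=manip.get_image("wrist"); cv2.imwrite("pics/w3.png",im["frame"]); pickle.dump(im,open("w3.pkl","wb"))
s=manip.state();print(s["tcp_pos"],s["eef_rot"],s["gripper_width"])
E
```

```text
[ 0.48137145 -0.23581171  0.39343048] [-6.09992509e-04  9.99216192e-01  3.95780085e-02 -4.58129228e-04] 0.15586074862349855
```

View pics/w3.png

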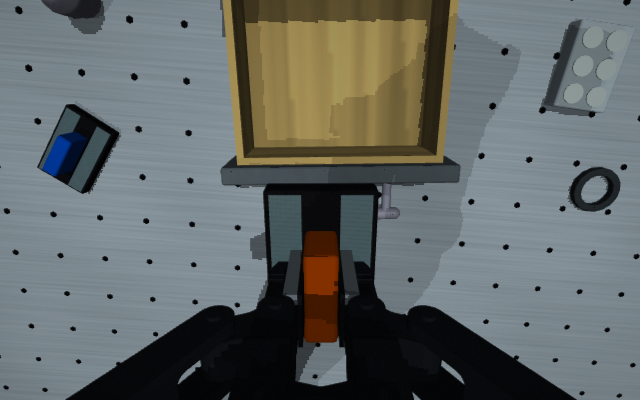

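The wrist view shows the carrier held square, and the open drawer beyond it. The panel's top outer edge runs from (222,184) to (460,181), and the drawer's inner floor runs from about (258,140) to (427,140).

```bash
python3 - <<'E'
from h import *
import pickle
im=pickle.load(open("w3.pkl","rb"))
for n,p,z in (("outL",(222,184),.083),("outR",(460,181),.083),("wallL front in",(245,150),.074),("wallR front in",(437,150),.074),("wallL far",(233,10),.074),("wallR far",(452,10),.074),("floorL",(254,146),.026),("floorR",(425,146),.026),("handle end",(388,212),.058)):
    print(n,np.round(ray(im,p,z)*1000,1))
E
```

```text
outL [ 474.8 -157.    83. ]
outR [ 492.6 -350.    83. ]
wallL front in [ 502.5 -173.6   74. ]
wallR front in [ 514.8 -329.9   74. ]
wallL far [ 604.6 -163.8   74. ]
wallR far [ 617.  -322.2   74. ]
floorL [ 497.1 -172.5   26. ]
floorR [ 509.8 -334.3   26. ]
handle end [ 452.2 -301.1   58. ]
```

>>> jog_arm:
  increments: [4.2, -0.5, 0, 0, 0, 0.2, 4.2, -0.6, 0, 0, 0, 0.3, 0, 0, 0, 0, 0, 0, 0, 0, -4, 0, 0, 0, 0, 0, -4, 0, 0, 0, 0, 0, -4, 0, 0, 0, 0, 0, -3, 0, 0, 0, 0, 0, -2, 0, 0, 0, 0, 0, 0, 0, 0, 0]

```text
time: 9.32
tcp_pos: [0.5648, -0.2472, 0.2226]
eef_rot: [-0.001, 0.999, 0.044, -0.002]
contact_force: [0.5, 0.3, -2.1]
gripper_width: 0.154
grasp_force: 39.4
```

>>> jog_arm:
  increments: [0, 0, -0.5, 0, 0, 0, 0, 0, -0.4, 0, 0, 0, 0, 0, 0, 0, 0, 0]

```text
time: 9.7
tcp_pos: [0.5656, -0.2482, 0.2152]
eef_rot: [0.0, 0.999, 0.043, 0.0]
contact_force: [-0.4, 0.6, -1.3]
gripper_width: 0.155
grasp_force: 39.4
```

>>> jog_arm:
  increments: [0, 0, -0.1, 0, 0, 0, 0, 0, 0, 0, 0, 0]

```text
time: 9.95
tcp_pos: [0.5657, -0.2483, 0.2141]
eef_rot: [0.0, 0.999, 0.043, 0.0]
contact_force: [-0.2, -0.4, 0.1]
gripper_width: 0.158
grasp_force: 39.7
```

>>> jog_arm:
  increments: [0, 0, 0, 0, 0, 0, 0, 0, 0, 0, 0, 0, 0, 0, 0, 0, 0, 0, 0, 0, 0, 0, 0, 0, 0, 0, 0, 0, 0, 0, 0, 0, 4, 0, 0, 0, 0, 0, 4, 0, 0, 0, 0, 0, 4, 0, 0, 0, -3, 0, 4, 0, 0, 0, -3, 0, 2, 0, 0, 0]
  gripper: 1

```text
time: 11.2
tcp_pos: [0.5054, -0.2483, 0.3961]
eef_rot: [0.001, 0.999, 0.043, 0.002]
contact_force: [0.1, -0.3, 0.4]
gripper_width: 1.001
grasp_force: 0.0
```

>>> jog_arm:
  increments: [-4, 0, 0, 0, 0, 0, 0, 0, 0, 0, 0, 0]

```text
time: 11.45
tcp_pos: [0.462, -0.2484, 0.3938]
eef_rot: [-0.0, 0.999, 0.042, -0.002]
contact_force: [0.3, -0.6, -0.3]
gripper_width: 1.004
grasp_force: 0.0
```

```bash
python3 - <<'E'
from h import *
import pickle
im=manip.get_image("wrist"); cv2.imwrite("pics/w4.png",im["frame"]); pickle.dump(im,open("w4.pkl","wb"))
s=manip.state();print(s["tcp_pos"],s["eef_rot"],s["gripper_width"])
hsv=cv2.cvtColor(im["frame"],cv2.COLOR_BGR2HSV)
m=cv2.inRange(hsv,(3,150,60),(14,255,255));print("orange",m.sum()//255,rect(im,m>0,.064))
m=cv2.inRange(hsv,(105,150,40),(130,255,255));print("blue",m.sum()//255,rect(im,m>0,.038))
E
```

```text
[ 0.4640764  -0.24831616  0.39400191] [ 5.64305598e-05  9.99103786e-01  4.23269547e-02 -2.25854035e-04] 1.0023877861095525
orange 930 (array([ 564.6, -250. ]), 38.8, 12.7, 5.0)
blue 853 (array([480.6,   2.9]), 53.1, 20.6, -42.4)
```

View pics/w4.png

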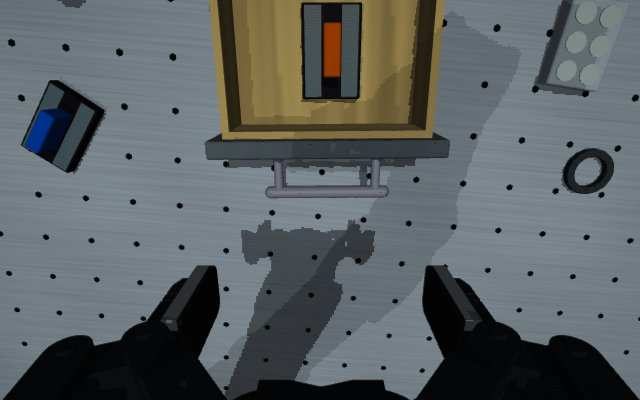

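The carrier lies flat in the drawer at (331,50), released; its grip measures (565,-250) mm at 5°. The handle bar is at (327,191). Next I close the fingers and push the handle along 5°.

>>> jog_arm:
  increments: [-3.3, -0.6, 0, 0, 0, 0, -3.3, -0.6, 0, 0, 0, 0, 0, 0, -4.5, 0, 0, 0, 0, 0, -4.5, 0, 0, 0, 0, 0, -4.5, 0, 0, 0, 0, 0, -4.3, 0, 0, 0, 0, 0, 0, 0, 0, 0, 0, 0, 0, 0, 0, 0]
  gripper: 0

```text
time: 12.5
tcp_pos: [0.4005, -0.2604, 0.2164]
eef_rot: [0.0, 0.999, 0.043, 0.001]
contact_force: [-0.7, 0.7, 0.4]
gripper_width: -0.001
grasp_force: 0.0
```

>>> jog_arm:
  increments: [1.5, 0.1, 0, 0, 0, 0, 1.5, 0.1, 0, 0, 0, 0, 1.5, 0.2, 0, 0, 0, 0, 1.5, 0.1, 0, 0, 0, 0, 1.5, 0.1, 0, 0, 0, 0, 1.5, 0.2, 0, 0, 0, 0, 1.5, 0.1, 0, 0, 0, 0, 1.5, 0.1, 0, 0, 0, 0]

```text
time: 13.5
tcp_pos: [0.5204, -0.2497, 0.2156]
eef_rot: [-0.0, 0.999, 0.043, -0.0]
contact_force: [-2.4, 0.8, 0.9]
gripper_width: -0.001
grasp_force: 0.7
```

>>> jog_arm:
  increments: [1.0, 0.1, 0, 0, 0, 0, 1.0, 0.1, 0, 0, 0, 0, 1.0, 0.1, 0, 0, 0, 0]

```text
time: 13.88
tcp_pos: [0.5498, -0.247, 0.2157]
eef_rot: [-0.0, 0.999, 0.043, -0.0]
contact_force: [-0.7, 0.7, 1.2]
gripper_width: 0.002
grasp_force: 0.7
```

>>> jog_arm:
  increments: [0.8, 0.1, 0, 0, 0, 0, 0.7, 0.0, 0, 0, 0, 0]

```text
time: 14.12
tcp_pos: [0.5649, -0.246, 0.2157]
eef_rot: [-0.0, 0.999, 0.043, -0.0]
contact_force: [-1.5, 0.6, 0.2]
gripper_width: 0.001
grasp_force: 0.6
```

>>> jog_arm:
  increments: [0.7, 0.1, 0, 0, 0, 0, 0, 0, 0, 0, 0, 0]

```text
time: 14.38
tcp_pos: [0.5683, -0.2459, 0.2153]
eef_rot: [-0.001, 0.999, 0.042, -0.005]
contact_force: [-7.4, -0.2, 3.8]
gripper_width: -0.004
grasp_force: 3.8
```

>>> jog_arm:
  increments: [0.4, 0, 0, 0, 0, 0, 0, 0, 0, 0, 0, 0, 0, 0, 0, 0, 0, 0]

```text
time: 14.75
tcp_pos: [0.5695, -0.2461, 0.215]
eef_rot: [-0.001, 0.999, 0.042, -0.008]
contact_force: [-12.1, 0.2, 9.8]
gripper_width: 0.003
grasp_force: 6.3
```

>>> jog_arm:
  increments: [-3, -0.2, 0, 0, 0, 0, -2, -0.2, 2, 0, 0, 0, 0, 0, 5, 0, 0, 0, 0, 0, 5, 0, 0, 0, -1, 3.5, 3.5, 0, 0, -6, -1, 5, 0, 0, 0, -6, -1, 5, 0, 0, 0, -6, -1, 5, 0, 0, 0, -6, -1, 4.5, 0, 0, 0, -6, 0, 2, 0, 0, 0, -6]
  gripper: 1

```text
time: 16.0
tcp_pos: [0.4752, 0.0037, 0.3712]
eef_rot: [-0.001, 0.964, -0.267, 0.0]
contact_force: [0.9, 0.6, -0.5]
gripper_width: 1.001
grasp_force: 0.0
```

>>> jog_arm:
  increments: [-1, 0, 0, 0, 0, 0, 0, 0, 0, 0, 0, 0]

```text
time: 16.25
tcp_pos: [0.4647, -0.0002, 0.3708]
eef_rot: [0.0, 0.964, -0.268, -0.0]
contact_force: [-0.2, 0.4, -0.5]
gripper_width: 1.001
grasp_force: 0.0
```

```bash
python3 - <<'E'
from h import *
im=manip.get_image("wrist"); cv2.imwrite("pics/w5.png",im["frame"])
s=manip.state();print(s["tcp_pos"],s["eef_rot"],np.degrees(2*np.arctan2(s["eef_rot"][2],s["eef_rot"][1])))
hsv=cv2.cvtColor(im["frame"],cv2.COLOR_BGR2HSV)
m=cv2.inRange(hsv,(105,150,40),(130,255,255));print("blue",m.sum()//255,rect(im,m>0,.038))
for x in manip.silhouettes("wrist","sample_carrier")[:1]: print(x["p"],rect(im,x["pixels"],.012))
t=manip.get_image("top")
for x in manip.silhouettes("top","cab_drawer0_handle")[:1]: print(x["p"],x["extent"],rect(t,x["pixels"],.074))
a=cv2.resize(t["frame"][170:270,330:490],(640,400),interpolation=2)
cv2.imwrite("pics/c5.png",cv2.resize(np.vstack([im["frame"],a]),(480,600),interpolation=3))
E
```

```text
[ 0.465147   -0.00051976  0.3708931 ] [ 2.07292620e-04  9.63357028e-01 -2.68222205e-01  2.07449723e-04] -31.117011402272183
blue 767 (array([477.6,   6.7]), 42.9, 14.1, -31.0)
0.58 (array([476.4,   7.8]), 76.1, 51.4, -29.0)
0.95 [353.4, 187.4, 403.5, 205.7] (array([ 622.1, -239.5]), 185.8, 26.5, -85.3)
```

View pics/c5.png

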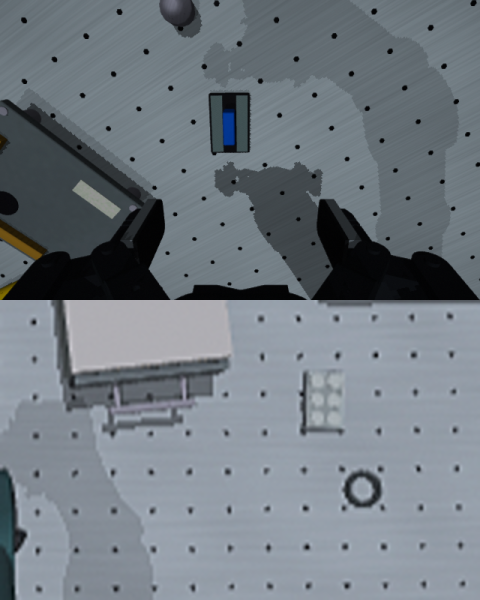

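The drawer is shut: in the bottom crop the panel is flush with the cabinet. The blue grip is at (229,127) in the top half, aligned with the tool.

>>> jog_arm:
  increments: [0.6, 0.4, 0, 0, 0, 0.4, 0.6, 0.3, -4, 0, 0, 0, 0, 0, -5, 0, 0, 0, 0, 0, -5, 0, 0, 0, 0, 0, -2.7, 0, 0, 0, 0, 0, -1.5, 0, 0, 0, 0, 0, 0, 0, 0, 0, 0, 0, 0, 0, 0, 0]

```text
time: 17.45
tcp_pos: [0.4781, 0.0078, 0.1896]
eef_rot: [-0.0, 0.964, -0.264, 0.001]
contact_force: [0.1, -0.2, -0.4]
gripper_width: 1.002
grasp_force: 0.0
```

>>> jog_arm:
  increments: [0, 0, 0, 0, 0, 0, 0, 0, 0, 0, 0, 0, 0, 0, 0, 0, 0, 0, 0, 0, 0, 0, 0, 0, 0, 0, 0, 0, 0, 0]
  gripper: 0
  grip_force: 60

```text
time: 18.08
tcp_pos: [0.4776, 0.0078, 0.1891]
eef_rot: [-0.0, 0.964, -0.264, 0.0]
contact_force: [-0.4, -0.8, 5.8]
gripper_width: 0.151
grasp_force: 59.4
```

>>> jog_arm:
  increments: [0, 0, 3.8, 0, 0, 0, 0, 0, 3.8, 0, 0, 0, 0, 0, 3.8, 0, 0, 0, 0.9, 4.6, 0, 0, 0, 7.6, 0.9, 4.6, 0, 0, 0, 7.6, 0.9, 4.6, 0, 0, 0, 7.6, 0.9, 4.6, 0, 0, 0, 7.6, 0.9, 4.6, 0, 0, 0, 7.6, 0.8, 4.5, 0, 0, 0, 7.8]

```text
time: 19.2
tcp_pos: [0.5302, 0.2841, 0.3022]
eef_rot: [0.0, 0.991, 0.134, -0.001]
contact_force: [0.4, -0.7, -0.9]
gripper_width: 0.152
grasp_force: 58.9
```

>>> jog_arm:
  increments: [0, 0, 0, 0, 0, 0, 0, 0, 0, 0, 0, 0]

```text
time: 19.45
tcp_pos: [0.53, 0.2822, 0.302]
eef_rot: [0.001, 0.991, 0.132, -0.001]
contact_force: [0.3, -0.8, -0.3]
gripper_width: 0.148
grasp_force: 58.9
```

```bash
python3 - <<'E'
from h import *
im=manip.get_image("wrist"); cv2.imwrite("pics/w6.png",im["frame"])
s=manip.state();print(s["tcp_pos"],s["eef_rot"],np.degrees(2*np.arctan2(s["eef_rot"][2],s["eef_rot"][1])))
for q,z in (("stop_x",.05),("sample_carrier",s["tcp_pos"][2]-.177)):
    print(q,[(round(x["p"],2),x["extent"],rect(im,x["pixels"],z)) for x in manip.silhouettes("wrist",q)[:2]])
E
```

```text
[0.53009795 0.28134469 0.30206145] [ 9.67799784e-04  9.91395575e-01  1.30892584e-01 -1.00391169e-03] 15.042363412433309
stop_x [(0.92, [257.3, 101.0, 424.1, 124.2], (array([592.4, 284.9]), 99.1, 14.2, -74.9)), (0.82, [233.6, 134.3, 262.6, 286.8], (array([512.5, 326.4]), 109.8, 15.4, 15.4))]
sample_carrier [(0.95, [266.5, 186.4, 380.3, 342.5], (array([527.5, 280. ]), 82.0, 49.8, 14.3))]
```

View pics/w6.png

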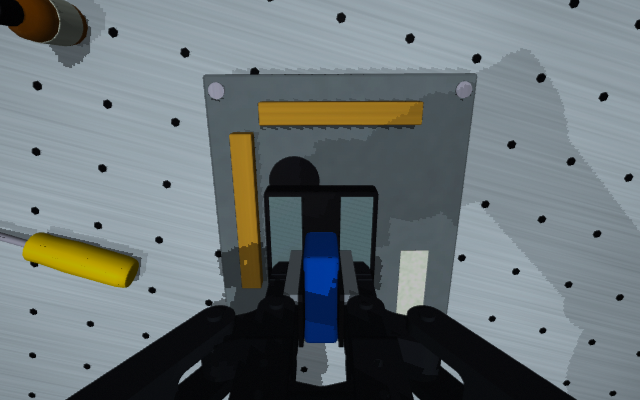

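The carrier is held square with the stops: the bars are at (340,113) and (247,210), and the carrier's far edge is at row 188. Lowering it now.

>>> jog_arm:
  increments: [0, 0, -3, 0, 0, 0.1, 0, 0, -3, 0, 0, 0, 0, 0, -1, 0, 0, 0, 0, 0, -0.2, 0, 0, 0, 0, 0, 0, 0, 0, 0]

```text
time: 20.23
tcp_pos: [0.531, 0.2828, 0.2316]
eef_rot: [-0.0, 0.991, 0.132, 0.001]
contact_force: [0.5, -0.2, -1.0]
gripper_width: 0.148
grasp_force: 59.0
```

>>> jog_arm:
  increments: [0, 0, -0.1, 0, 0, 0, 0, 0, 0, 0, 0, 0]

```text
time: 20.48
tcp_pos: [0.5307, 0.283, 0.2304]
eef_rot: [-0.0, 0.991, 0.133, 0.0]
contact_force: [0.0, 0.3, -2.0]
gripper_width: 0.151
grasp_force: 59.0
```

>>> jog_arm:
  increments: [0, 0, -0.1, 0, 0, 0, 0, 0, 0, 0, 0, 0]

```text
time: 20.72
tcp_pos: [0.5306, 0.283, 0.2292]
eef_rot: [-0.0, 0.991, 0.133, 0.0]
contact_force: [-0.7, -0.5, 2.2]
gripper_width: 0.152
grasp_force: 59.3
```

>>> jog_arm:
  increments: [0, 0, -0.1, 0, 0, 0, 0, 0, 0, 0, 0, 0]

```text
time: 20.98
tcp_pos: [0.5307, 0.283, 0.2292]
eef_rot: [-0.0, 0.991, 0.133, 0.0]
contact_force: [-1.8, -1.4, 10.1]
gripper_width: 0.15
grasp_force: 60.5
```

>>> jog_arm:
  increments: [0.4, 0.7, 0.05, 0, 0, 0, 0.4, 0.7, 0, 0, 0, 0, 0, 0, 0, 0, 0, 0]

```text
time: 21.35
tcp_pos: [0.5384, 0.296, 0.2292]
eef_rot: [0.001, 0.991, 0.132, -0.001]
contact_force: [-3.4, -2.7, 9.1]
gripper_width: 0.148
grasp_force: 60.4
```

>>> jog_arm:
  increments: [0.2, 0.05, 0, 0, 0, 0, 0.2, 0.05, 0, 0, 0, 0, 0.1, 0, 0, 0, 0, 0, 0, 0, 0, 0, 0, 0]

```text
time: 21.85
tcp_pos: [0.5412, 0.2971, 0.2292]
eef_rot: [0.001, 0.991, 0.133, -0.003]
contact_force: [-8.3, -3.3, 13.0]
gripper_width: 0.148
grasp_force: 61.0
```

>>> jog_arm:
  increments: [-0.05, 0.2, 0, 0, 0, 0, -0.05, 0.2, 0, 0, 0, 0, -0.05, 0.2, 0, 0, 0, 0, 0, 0, 0, 0, 0, 0]

```text
time: 22.35
tcp_pos: [0.542, 0.3019, 0.2292]
eef_rot: [0.002, 0.991, 0.132, -0.001]
contact_force: [-2.7, -5.4, 9.0]
gripper_width: 0.149
grasp_force: 60.3
```

>>> jog_arm:
  increments: [0.15, 0.25, 0, 0, 0, 0, 0, 0, 0, 0, 0, 0, 0, 0, 0, 0, 0, 0]

```text
time: 22.72
tcp_pos: [0.5431, 0.304, 0.2292]
eef_rot: [0.002, 0.991, 0.132, -0.002]
contact_force: [-4.0, -5.2, 10.4]
gripper_width: 0.149
grasp_force: 60.5
```

>>> jog_arm:
  increments: [0.15, 0.25, 0, 0, 0, 0, 0, 0, 0, 0, 0, 0, 0, 0, 0, 0, 0, 0]

```text
time: 23.1
tcp_pos: [0.544, 0.3053, 0.2293]
eef_rot: [0.003, 0.991, 0.132, -0.003]
contact_force: [-4.8, -7.6, 12.9]
gripper_width: 0.15
grasp_force: 61.2
```

>>> jog_arm:
  increments: [0.2, 0.05, 0, 0, 0, 0, 0, 0, 0, 0, 0, 0, 0, 0, 0, 0, 0, 0]

```text
time: 23.48
tcp_pos: [0.5447, 0.3056, 0.2293]
eef_rot: [0.004, 0.991, 0.132, -0.005]
contact_force: [-8.2, -8.8, 16.8]
gripper_width: 0.145
grasp_force: 61.6
```

>>> jog_arm:
  increments: [-0.05, 0.2, 0.1, 0, 0, 0, 0, 0, 0, 0, 0, 0, 0, 0, 0, 0, 0, 0]

```text
time: 23.85
tcp_pos: [0.5447, 0.3062, 0.2294]
eef_rot: [0.005, 0.991, 0.132, -0.005]
contact_force: [-6.4, -9.9, 11.9]
gripper_width: 0.151
grasp_force: 61.0
```

>>> jog_arm:
  increments: [0, 0.2, 0, 0, 0, 0, 0, 0, 0, 0, 0, 0, 0, 0, 0, 0, 0, 0]

```text
time: 24.22
tcp_pos: [0.5449, 0.3067, 0.2295]
eef_rot: [0.006, 0.991, 0.131, -0.005]
contact_force: [-6.1, -12.6, 13.6]
gripper_width: 0.149
grasp_force: 61.3
```

```bash
python3 - <<'E'
from h import *
for n in ("wrist","side"):
    im=manip.get_image(n); cv2.imwrite(f"pics/{n}7.png",im["frame"])
    for q,z in (("stop_x",.05),("sample_carrier",.052)):
        print(n,q,[(round(x["p"],2),x["extent"],rect(im,x["pixels"],z)) for x in manip.silhouettes(n,q)[:2]])
    if n=="wrist": a=im["frame"][60:360,180:440]
s=manip.state();print(s["tcp_pos"],s["eef_rot"],s["contact_force"],s["moment"])
b=cv2.resize(im["frame"][230:330,200:330],(520,400),interpolation=2)
cv2.imwrite("pics/c7.png",cv2.resize(a,(780,600*780//800) if 0 else (520,600),interpolation=2));cv2.imwrite("pics/s7.png",b)
E
```

```text
wrist stop_x [(0.8, [235.4, 195.8, 271.3, 315.2], (array([537.9, 334.2]), 60.6, 14.5, 15.3)), (0.72, [275.6, 152.5, 508.4, 187.9], (array([593.2, 285.3]), 99.2, 15.5, -75.0))]
wrist sample_carrier [(0.93, [265.1, 188.4, 377.0, 342.7], (array([540.4, 301.8]), 82.0, 50.2, 14.8))]
side stop_x [(0.52, [229.0, 278.9, 268.9, 304.1], (array([505.8, 330.9]), 108.4, 19.2, 14.2)), (0.51, [210.6, 245.2, 318.7, 319.7], (array([502.7, 278.4]), 203.4, 181.2, 15.3))]
side sample_carrier [(0.88, [230.8, 266.0, 267.3, 292.5], (array([537.4, 302.6]), 82.4, 54.0, 16.0))]
[0.54484817 0.30669117 0.22944033] [ 0.00634051  0.99129143  0.13142392 -0.00537093] [ -6.25948011 -12.74186528  13.43106916] [-2.535445    0.98169363  0.19908287]
```

View pics/c7.png

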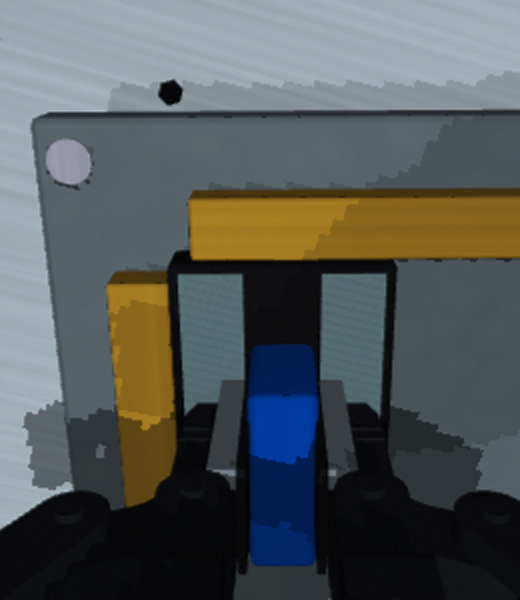

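View pics/s7.png

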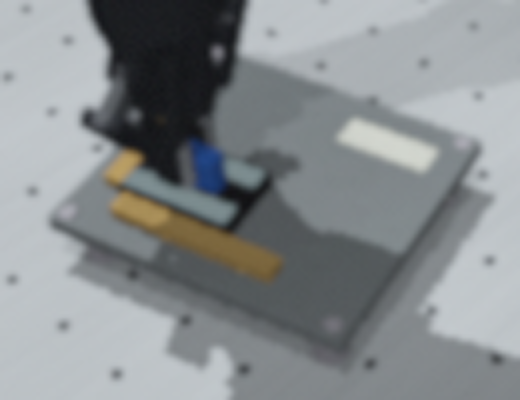

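Both crops show the carrier flat with its edges on both brass bars: the far edge on stop_x at row 262, and the left edge on stop_y at column 172. I'll add a little more push along x, then hand in.

>>> jog_arm:
  increments: [0.15, 0.05, 0, 0, 0, 0, 0, 0, 0, 0, 0, 0, 0, 0, 0, 0, 0, 0, 0, 0, 0, 0, 0, 0]

```text
time: 25.02
tcp_pos: [0.5453, 0.3069, 0.2295]
eef_rot: [0.007, 0.991, 0.131, -0.007]
contact_force: [-8.8, -13.3, 16.5]
gripper_width: 0.149
grasp_force: 61.7
```

```bash
python3 - <<'E'
from h import *
s=manip.state();f=s["contact_force"];c,d=np.cos(.2655),np.sin(.2655)
print(s["tcp_pos"],s["eef_rot"],f,"stage x,y",c*f[0]+d*f[1],-d*f[0]+c*f[1])
print(manip.finish_job())
E
```

```text
[0.5453375  0.30694141 0.22945702] [ 0.00684857  0.99127235  0.13147656 -0.00679336] [ -8.8221529  -13.2637743   16.51977311] stage x,y -11.993342607050565 -10.484170144553971
the job is handed in; nothing more can be done
None
```

I handed the job in at about 25 s: the calibration carrier is in the shut drawer, and the sample carrier is held flat in the corner, pushing about 12 N along x and 10 N along y towards the stops; the hand-in returned no verdict.

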